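Set the polariser ring to 60 degrees and clamp it

ROBOT

A 6-joint arm with a two-finger parallel gripper is mounted at the origin on a cart in front of the work surface, level with it; the furniture and walls round the work are solid. World frame = base frame: x ahead of the robot, y to its left, z up, the work surface at z = 0. Lengths are in m, angles in rad, forces in N, time in s.
With the tool pointing down it reaches from about 0.25 to 0.775 m from the base axis. Payload 4 kg.
Tool frame: the origin (TCP) lies on the centre line of the jaws, within the pads' length; the fingertips stand 17 mm ahead of it and the grasp point (between the pads) lies 2 mm behind it; z points along the fingers, y is the line along which they close (so a half turn about z gives the same grasp; the last joint's range is limited). The gripper opens to 94 mm and grips with 3 to 60 N. Pads are 16 mm wide; open, the fingers measure 119 mm over their backs; the gripper's body (75 mm by 177 mm) begins 78 mm behind the grasp point.
Start: joints at [-1.302, 0.087, 1.371, -0, 1.684, -0.103], TCP at [0.2, -0.512, 0.223] pointing down, gripper open.
Joint ranges: [-3.1, 3.1], [-0.76, 2.03], [0.27, 2.55], [-1.08, 4.22], [0.17, 2.65], [-2.57, 2.57]. Speed limits (rad/s): [2.79, 2.79, 3.14, 3.14, 3.14, 3.14].

INTERFACE

Orientations are given as [roll, pitch, yaw] about the fixed x, y, z axes, in that order (R = Rz(yaw) Ry(pitch) Rx(roll)).
In Python, from bench import robot gives the robot as it stands.
- The arm moves only by the tool servo_tool, never from a script. Its argument "plan" is a list of rows, each a list of 7 numbers: the shift along the tool's x, y, z normalised to -1 to 1, where 1 is 0.1 m, then the turn, a rotation vector about the tool's x, y, z normalised to -1 to 1, where 1 is pi/2 rad, then the finger opening in mm, from 0 to 94. In form: [[x, y, z, ax, ay, az, gripper], ...]. A call has 1 to 12 rows; each row is the pose to reach, as a shift and turn from the pose commanded when the call began, along the tool's axes at that moment; what a row does not reach only later rows make up. A row lasts 1/12 s, in which the tool goes at most 41.7 mm and 7.16 degrees, less where a joint would pass 70% of its speed; a pose out of reach is approached as far as the arm can. A call with a number of a shift or a turn outside -1 to 1 is refused whole. A call with a gripper value outside its range is refused whole. The fingers move at their own pace and stop on an object; the grip force is fixed at half the most. Time passes only in rows, so rows that repeat a pose let the fingers close. It gives the time, the measured TCP pose, the force, the opening and the grip force at its end, in the units of the state.
- robot.get_obs(): the state, without advancing time (a new reading comes with each control period).
- robot.snapshot(name): name is "scene" or "top" or "wrist"; returns the picture (384x512x3 uint8, red, green, blue); there is no depth.
- robot.camera_params(name): a dict with "camera_matrix" (3x3 intrinsics, pixels), "rvec" (rotation vector, rad) and "tvec" (3), from world to camera coordinates, as OpenCV has them; the wrist camera has in their place "tool_from_camera" (4x4, takes a point from camera to tool coordinates, whose origin is the TCP and whose axes are the flange's). Camera axes: x right, y down, z forward; pixel columns grow to the right and rows downward; lengths in m; the calibration is good to about 2 mm. A picture is of the moment at which its call begins: read the wrist's pose just before it. camera_params takes no time and is no camera call.
- robot.close_job(): hands the job in; it is judged then, once.
Trained networks look in the newest picture that a camera, given by its name, has taken for a name from the list of things; names that differ only in an ending like _2 or _b are one class to them, and where a whole thing is asked for, a point or a joint stands for the part that bears it (a point fixed in the world has none). Each returns a list of dicts, best first, with "conf" (0 to 1); they miss things now and then, are a little off and sometimes report something else, mostly with a low value. They report only what shows in the picture. A call takes as long as a camera call.
- robot.find_in(thing, camera): "extent" ([centre column, centre row, width, height] in pixels, round what is visible of it).
The state is a dict: "time": time; "joint_positions": joint angles; "qvel": joint speeds; "joint_torque": joint torques, N m; "tool_pos": TCP position; "ee_rot": TCP orientation; "wrist_force": force on the tool from outside, world axes, zero at the start; "wrist_torque": the same for the moment, N m; "width": finger opening in m; "finger_force": force on a finger pad.
Only numpy, scipy, OpenCV 4.12 (cv2) and the standard library are available. Lean on these libraries where they do the work, as an engineer would, in place of code of your own. Each camera call takes 0.05 s, during which the arm holds its last target. There are 200 camera calls.

TASK

Set the polariser mount to 60 degrees: swing its clamp lever well outwards to release the ring, then turn the ring by its upright post until the scale reads 60 degrees against the index line (the second long line after the zero arrow, long lines being 30 degrees apart), to within about 2 degrees. Then swing the lever fully back home so that the ring is clamped at that reading. Do not force the ring round while it is clamped, and leave the loose things on the bench where they are.

Things in the scene. Friction and masses are not known exactly. Their poses are not given: they have to be found in the camera images.
- mount: Fixed polariser mount. Origin on the ring's upright axis at bench height; z up, -x towards the index, clamp lever on the -y side. Grey plate x -78..66, y -100..64 mm, top z 16. Aluminium ring 110 mm across, top z 36, dark window inside. Black block at x -66 with white index line. Ring's scale: zero arrow, then a black line each 10 degrees to 90; 30, 60, 90 long and thick. Lever pivot x 0, y -82.
- ring (a joint): Ring angle in rad = scale reading at the index, positive counter-clockwise from above: 0 with the zero arrow at the index line, 1.047 (60 degrees) with the second long line there. Starts between -0.6 and 0.45, turns from -1.2 to 1.9. Released it takes about 2 N at the post and stays where left; clamped, well over 10 N.
- ring_post (a point): Upright steel post on the ring, by which it is turned: 14 mm thick, from the ring's face (z 36) up to z 80 mm, 45 mm from the axis. It turns with the ring: at reading 0 it stands 60 degrees counter-clockwise of the mount's +x, at reading 60 it stands 120 degrees from it. This point is on its axis at z 70 mm.
- clamp (a joint): Clamp lever angle in rad: 0 home (clamped, lever along -x of the mount beside the plate's edge), growing as its free end swings out to -y of the mount, counter-clockwise from above, up to a stop at 1.0. Starts home. The ring is free above about 0.4. Takes about 2 N at the stub and stays where left.
- clamp_stub (a point): Upright black stub at the lever's free end, by which it is pushed: 14 mm thick, z 31 to 78 mm, 58 mm from the lever's pivot. Home it stands at x -58, y -82 mm of the mount, about 38 mm clear of the ring's rim, nothing between them above z 36. This point is on its axis at z 70 mm.
- petri_dish: Loose covered dish, 62 mm across, 14 mm high, lying beyond the mount; origin at the centre of its underside. To be left alone.
- timer: Loose white bench timer, 64 by 64 by 19 mm, lying to the right of the mount; origin at the centre of its underside. To be left alone.
- ph_pen: Loose yellow pocket meter, 177 by 38 by 25 mm, lying at the right; origin at the centre of its underside. To be left alone.

How it is judged:
By the outcome, as a careful person would: the job done as asked, in the order asked, and still so for the second after the job is handed in, with the robot touching nothing.
It also fails if it takes over 48 s, if anything falls off the work surface, if the arm or the gripper's body presses on something with over 40 N, if the wrist force passes 120 N, or if a joint passes its speed limit or range.

## Working session

There is one attempt and no reset: what is moved stays moved. The work goes in short steps, Python scripts to look and compute and a tool call to move; the robot and the scene stay as the last step left them, time stands still between calls to the robot, and variables do not carry over. Pictures are saved under pics/ and viewed, at most 10 in all, crops included, and the job is handed in when it is done.

Besides the shell and the picture viewer there is one more tool, called after "Emit:" by a JSON object that holds its "op" and its "data". servo_tool: Moves the arm, as the interface text tells. Scaled input: -1 to 1 covers 0.1 m each way for a shift and pi/2 rad each way for a turn. Its arguments: {"type":"object","properties":{"plan":{"type":"array","items":{"type":"array","items":{"type":"number"}}}},"required":["plan"]}

```bash
mkdir -p pics
cat > h.py <<'E'
import numpy as np, cv2
from bench import robot
def snap(n,f):
    im=robot.snapshot(n); cv2.imwrite('pics/'+f,im[:,:,::-1]); return im
def cam(n):
    p=robot.camera_params(n); return np.array(p['camera_matrix']),np.array(p['rvec'],float),np.array(p['tvec'],float).reshape(3)
def ray(n,u,v,z):
    K,r,t=cam(n); R=cv2.Rodrigues(r)[0]; c=-R.T@t
    d=R.T@np.linalg.inv(K)@[u,v,1]; return c+d*(z-c[2])/d[2]
def proj(n,P):
    K,r,t=cam(n); return cv2.projectPoints(np.array(P,float).reshape(-1,1,3),r,t,K,None)[0].reshape(-1,2)
E
python3 - <<'E'
from h import *
for n in ['top','scene']:
    im=snap(n,n+'1.png')
    for t in ['mount','ring','ring_post','clamp_stub','clamp','timer','ph_pen','petri_dish']:
        print(n,t,[(np.round(d['extent']),round(d['conf'],2)) for d in robot.find_in(t,n)][:2])
    K,r,t=cam(n);print(-cv2.Rodrigues(r)[0].T@t)
o=robot.get_obs();print(o['time'],o['tool_pos'],o['ee_rot'])
E
```

```text
top mount [(array([197., 222.,  73.,  71.]), 0.93)]
top ring [(array([189., 222.,  44.,  43.]), 0.73), (array([226., 230.,  14.,  30.]), 0.48)]
top ring_post [(array([190., 222.,  46.,  46.]), 0.95)]
top clamp_stub [(array([226., 230.,  11.,  30.]), 0.57)]
top clamp [(array([220., 229.,  12.,  34.]), 0.62)]
top timer [(array([303., 242.,  28.,  28.]), 0.82)]
top ph_pen [(array([327., 170.,  21.,  68.]), 0.79)]
top petri_dish [(array([215., 150.,  24.,  21.]), 0.74)]
[ 0.42994201 -0.37197507  0.92077467]
scene mount [(array([207., 194.,  90.,  77.]), 0.64)]
scene ring [(array([203., 180.,  46.,  48.]), 0.84), (array([204., 195.,  90.,  75.]), 0.65)]
scene ring_post [(array([201., 181.,  48.,  54.]), 0.67)]
scene clamp_stub [(array([206., 205.,  42.,  25.]), 0.55), (array([226., 287.,  42.,  42.]), 0.39)]
scene clamp [(array([207., 208.,  40.,  23.]), 0.93)]
scene timer [(array([229., 287.,  42.,  40.]), 0.84)]
scene ph_pen [(array([339., 274.,  91.,  48.]), 0.97)]
scene petri_dish [(array([287., 188.,  20.,  19.]), 0.86)]
[ 0.19678067 -0.99717288  0.56323428]
0.9 [ 0.1998046  -0.5124468   0.22253065] [ 3.14145507e+00 -1.39436484e-06  3.71737415e-01]
```

Run:
```python
import cv2
a=cv2.imread('pics/top1.png')[170:275,140:260]; b=cv2.imread('pics/scene1.png')[140:245,145:265]
f=lambda x:cv2.resize(x,None,fx=4.99/1.5,fy=4.99/1.5,interpolation=cv2.INTER_CUBIC)
import numpy as np
cv2.imwrite('pics/c1.png',np.hstack([f(a),f(b)])[:, :800])
```

```text
(no output)
```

View pics/c1.png

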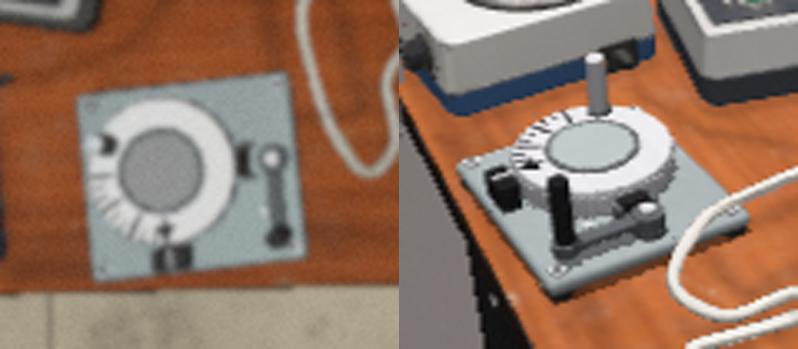

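View pics/top1.png

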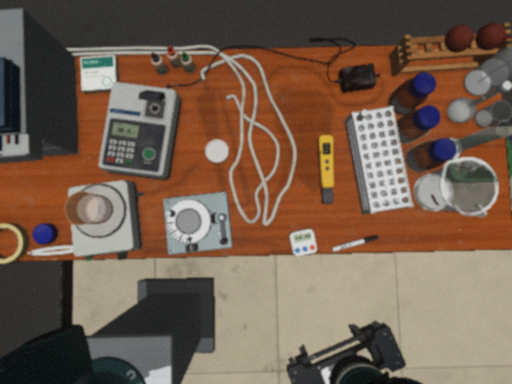

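The top view shows the mount near pixel (197,222): index at bottom, lever home on the right side, post at the left of the ring, and the arrow near the index. Next I'll fit the mount pose from plate corners in both views.

```bash
cat >> h.py <<'E'
def M(p,P):
    c,s=np.cos(p[2]),np.sin(p[2]); P=np.atleast_2d(np.array(P,float))
    return np.c_[p[0]+c*P[:,0]-s*P[:,1],p[1]+s*P[:,0]+c*P[:,1],P[:,2]]
E
python3 - <<'E'
from h import *
from scipy.optimize import least_squares
k=4.99/1.5
T=np.array([(78,98),(288,72),(306,257),(96,282)])/k+[140,170]
S=np.array([(348,225),(151,293),(58,165)])/k+[145,140]
C=np.array([(66,64,16),(66,-100,16),(-78,-100,16),(-78,64,16)])/1e3
def res(p,sel='ts'):
    r=[]
    if 't' in sel:r.append(proj('top',M(p,C))-T)
    if 's' in sel:r.append(proj('scene',M(p,C[1:]))-S)
    return np.vstack(r).ravel()
x0=[*ray('top',189,222,.03)[:2],0.1]
for s in ['t','s','ts']:
    q=least_squares(res,x0,args=(s,)); print(s,q.x,np.round(q.fun,1))
p=q.x; np.save('p.npy',p)
# post: fit reading from post-top pixels
def pp(a): 
    return M(p,[[.045*np.cos(a+np.pi/3),.045*np.sin(a+np.pi/3),.08]])
for a in np.radians([-30,-20,-10,0,10,20,30]): print(np.degrees(a),(proj('top',pp(a))-[140,170])*k,(proj('scene',pp(a))-[145,140])*k+[400,0])
st=M(p,[[-.058,-.082,.078]]);print('stub',st,(proj('top',st)-[140,170])*k,(proj('scene',st)-[145,140])*k+[400,0])
E
```

```text
t [ 0.43381781 -0.215492    0.09078991] [-0.7 -0.9  0.3 -0.5  1.1  0.6 -0.7  0.7]
s [ 0.43405086 -0.22190228  0.06335652] [ 1.7 -0.8 -1.2  0.3 -0.4 -0. ]
ts [ 0.43391687 -0.21714623  0.08289963] [ 0.1 -1.1  1.1 -0.3  1.6  0.9 -0.3  0.5  1.2 -2.5 -0.9 -0.9 -1.3 -0.5]
-29.999999999999996 [[117.58900065 119.86109421]] [[625.18672951  63.10401613]]
-20.0 [[109.13265338 127.15067555]] [[615.11445703  60.88197236]]
-10.0 [[102.03657356 135.78531743]] [[604.25847745  59.62020704]]
0.0 [[ 96.51712625 145.50687871]] [[592.91604277  59.34793069]]
10.0 [[ 92.74416708 156.02366459]] [[581.39378748  60.07079319]]
20.0 [[ 90.83562726 167.01884438]] [[570.00258767  61.77098116]]
29.999999999999996 [[ 90.85353792 178.15974794]] [[559.05241866  64.40732249]]
stub [[ 0.38290605 -0.3036673   0.078     ]] [[278.35357466 240.80640851]] [[556.16730497 182.55809932]]
```

```bash
cat >> h.py <<'E'
from scipy.spatial.transform import Rotation as Ro
def go(tgt,yaw=None):
    "normalised command from present pose to world point / yaw (tool down)"
    o=robot.get_obs(); R=Ro.from_euler('xyz',o['ee_rot'])
    d=R.inv().apply(np.array(tgt)-o['tool_pos'])/.1
    rv=np.zeros(3) if yaw is None else (R.inv()*Ro.from_euler('xyz',[np.pi,0,yaw])).as_rotvec()/(np.pi/2)
    print('d',np.round(d,3),'r',np.round(rv,3))
def wcam():
    o=robot.get_obs(); T=np.eye(4);T[:3,:3]=Ro.from_euler('xyz',o['ee_rot']).as_matrix();T[:3,3]=o['tool_pos']
    p=robot.camera_params('wrist'); W=np.linalg.inv(T@np.array(p['tool_from_camera']))
    return np.array(p['camera_matrix']),cv2.Rodrigues(W[:3,:3])[0],W[:3,3]
_c=cam
def cam(n): return wcam() if n=='wrist' else _c(n)
E
python3 - <<'E'
from h import *
p=robot.camera_params('wrist');print(np.round(p['tool_from_camera'],3),np.round(p['camera_matrix']))
go([.37,-.27,.25],.55)
E
```

```text
[[ 0.001 -0.963 -0.269  0.078]
 [ 1.     0.     0.001 -0.001]
 [-0.001 -0.269  0.963 -0.164]
 [ 0.     0.     0.     1.   ]] [[299.   0. 255.]
 [  0. 299. 196.]
 [  0.   0.   1.]]
d [ 2.466 -1.641 -0.275] r [ 0.     0.    -0.113]
```

Emit:
{"op": "servo_tool", "data": {"plan": [[0.9,-0.6,-0.1,0,0,-0.04,94],[0.9,-0.6,-0.1,0,0,-0.04,94],[0.9,-0.6,-0.1,0,0,-0.04,94]]}}

```text
time: 1.15
tool_pos: [0.2631, -0.4217, 0.2329]
ee_rot: [-3.141, -0.001, 0.435]
wrist_force: [0.8, -0.4, 0.3]
width: 0.0939
finger_force: 0.0
```

Emit:
{"op": "servo_tool", "data": {"plan": [[0.9,-0.6,-0.1,0,0,-0.04,30],[0.9,-0.6,-0.1,0,0,-0.04,30],[0.9,-0.6,-0.1,0,0,-0.04,30]]}}

```text
time: 1.4
tool_pos: [0.3196, -0.3287, 0.2433]
ee_rot: [3.141, -0.001, 0.499]
wrist_force: [-1.2, 0.1, 0.1]
width: 0.0776
finger_force: 0.0
```

Emit:
{"op": "servo_tool", "data": {"plan": [[0.7,-0.45,-0.1,0,0,-0.03,30],[0.7,-0.45,-0.1,0,0,-0.03,30],[0.7,-0.45,-0.1,0,0,-0.03,30],[0.7,-0.45,-0.1,0,0,-0.03,30],[0.7,-0.45,-0.1,0,0,-0.03,30]]}}

```text
time: 1.82
tool_pos: [0.3581, -0.2589, 0.2525]
ee_rot: [3.141, 0.001, 0.545]
wrist_force: [1.3, -0.0, -0.4]
width: 0.0439
finger_force: 0.0
```

Run:
```python
from h import *
o=robot.get_obs();print(o['time'],o['tool_pos'],o['ee_rot'],o['wrist_force'],o['width'])
im=snap('wrist','w1.png'); p=np.load('p.npy')
print(proj('wrist',M(p,[[0,0,.036],[-.066,0,.03],[-.058,-.082,.078],[0.0225,.039,.08],[0,-.082,.03]])))
```

```text
1.8167 [ 0.35813845 -0.25887037  0.25249443] [3.14090379e+00 7.25745662e-04 5.45074988e-01] [ 1.28687564 -0.00651865 -0.38485338] 0.043888925155371517
[[258.41884316 104.72470138]
 [235.41112047 152.79178094]
 [299.6494581  183.57808308]
 [235.05953296  66.05037911]
 [316.20177781 134.92754939]]
```

View pics/w1.png

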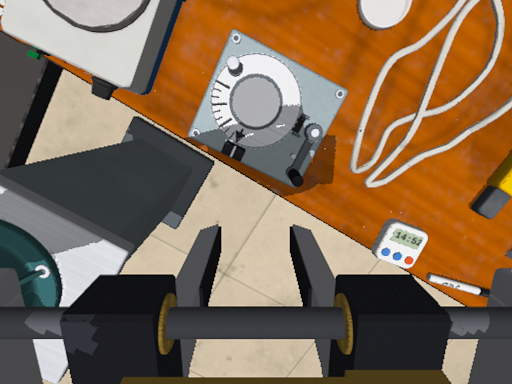

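The wrist view shows the ring centre near (256,101), stub top near (295,180), post top near (235,63), and pivot near (315,131). That is 2-4 px off the prediction, so I'll zoom in for a refined fit and the reading.

Run:
```python
import cv2
a=cv2.imread('pics/w1.png')[25:195,180:355]
cv2.imwrite('pics/c2.png',cv2.resize(a,None,fx=3.5,fy=3.5,interpolation=cv2.INTER_CUBIC))
```

```text
(no output)
```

View pics/c2.png

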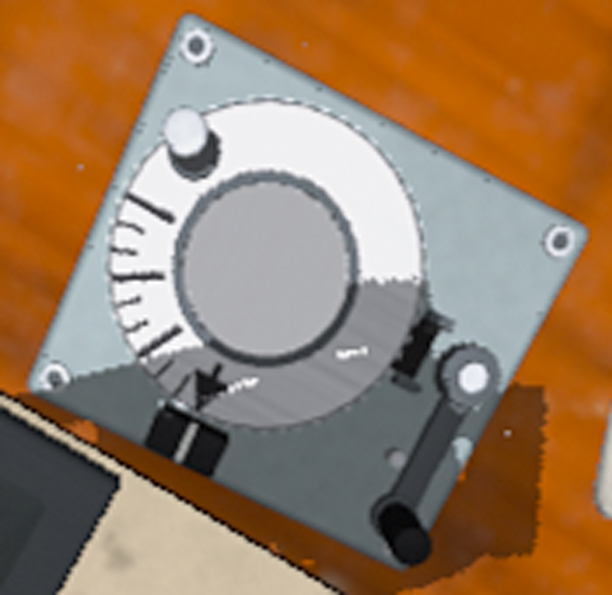

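```bash
cat > fit.py <<'E'
from h import *
from scipy.optimize import least_squares
def f(pl,top):  # wrist crop fit
    C=np.array([(66,64,16),(66,-100,16),(-78,-100,16),(-78,64,16)])/1e3
E
python3 - <<'E'
from h import *
from scipy.optimize import least_squares
k=3.5;U=lambda a:np.array(a,float)/k+[180,25]
C=np.array([(66,64,16),(66,-100,16),(-78,-100,16),(-78,64,16),(-58,-82,78),(0,0,36)])/1e3
P=U([(190,14),(588,234),(400,568),(30,390),(411,546),(267,264)])
A=np.array([30,60,90]);L=U([(165,342),(138,276),(150,207)]);L=L
post=U([(186,131)])
def res(q):
    r=q[3]
    # lines: at mount angle 180 - A + reading, radius q[4]
    b=np.pi-np.radians(A)+r
    pl=M(q,np.c_[.046*np.cos(b),.046*np.sin(b),0*b+.036])
    po=M(q,[[.045*np.cos(r+np.pi/3),.045*np.sin(r+np.pi/3),.08]])
    return np.r_[(proj('wrist',M(q,C))-P).ravel(),(proj('wrist',pl)-L).ravel(),(proj('wrist',po)-post).ravel()]
q=least_squares(res,[*np.load('p.npy'),0]);print(q.x,np.degrees(q.x[3]));print(np.round(q.fun.reshape(-1,2),1))
np.save('pw.npy',q.x)
p=q.x
yaw=p[2]+.45
s=M(p,[[-.058,-.082,.062]])[0];print('stub',s,yaw);go([s[0],s[1],.15],yaw)
E
```

```text
[ 0.43528636 -0.21390239  0.0805615  -0.00891557] -0.5108247548956981
[[-0.7 -2.9]
 [ 2.7 -1. ]
 [ 1.7  2.3]
 [-2.1 -0.9]
 [ 0.4  0.3]
 [ 0.4  1.8]
 [-1.7  0.8]
 [-0.5  0.4]
 [-0.4 -0.3]
 [ 0.3  0.4]]
stub [ 0.38407337 -0.30030395  0.062     ] 0.5305614962264227
d [0.014 0.486 1.022] r [0.    0.001 0.008]
```

Emit:
{"op": "servo_tool", "data": {"plan": [[0,0.49,0.95,0,0,0,32],[0,0.49,0.95,0,0,0,32],[0,0.49,0.95,0,0,0,32],[0,0.49,0.95,0,0,0,32],[0,0.49,0.95,0,0,0,32],[0,0.49,0.95,0,0,0,32]]}}

```text
time: 2.37
tool_pos: [0.3834, -0.3016, 0.1589]
ee_rot: [3.14, -0.0, 0.543]
wrist_force: [0.2, 0.6, 0.4]
width: 0.0322
finger_force: 0.0
```

Run:
```python
from h import *
p=np.load('pw.npy'); s=M(p,[[-.058,-.082,.062]])[0]
o=robot.get_obs();print(o['time'],o['tool_pos'],o['ee_rot'],o['wrist_force'],o['width'])
go(s)
snap('wrist','w2.png');snap('scene','s2.png')
print(proj('wrist',M(p,[[-.058,-.082,.078]])),proj('scene',[s]))
for t in ['clamp_stub']: print(robot.find_in(t,'wrist'))
a=cv2.imread('pics/w2.png')[60:340,120:400];b=cv2.imread('pics/s2.png')[120:270,120:270]
cv2.imwrite('pics/c3.png',np.hstack([cv2.resize(a,(400,400)),cv2.resize(b,(400,400))]))
```

```text
2.3667 [ 0.38338567 -0.30158541  0.15886572] [ 3.14015598e+00 -3.24272652e-04  5.42641565e-01] [0.21657882 0.62254657 0.35897415] 0.03221016043942242
d [ 0.012 -0.009  0.969] r [0. 0. 0.]
[[254.54809305 206.16093844]] [[192.74801637 200.37963964]]
[{'extent': [270.5, 167.6, 48.3, 84.8], 'conf': 0.94}, {'extent': [397.9, 271.6, 62.5, 51.5], 'conf': 0.4}]
```

View pics/c3.png

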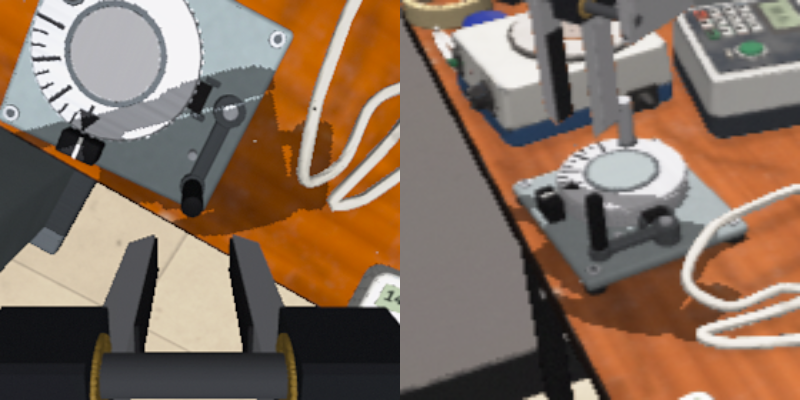

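Stub top is at wrist px (254,205) against the predicted (254.5,206), so I can go straight down over it.

Emit:
{"op": "servo_tool", "data": {"plan": [[0,0,0.4,0,0,0,32],[0,0,0.75,0,0,0,32],[0.01,0,0.97,0,0,0,32],[0.01,0,0.97,0,0,0,32],[0.01,0,0.97,0,0,0,32],[0.01,0,0.97,0,0,0,32]]}}

```text
time: 3.02
tool_pos: [0.3858, -0.3011, 0.0631]
ee_rot: [3.137, -0.001, 0.545]
wrist_force: [0.4, -0.2, 0.5]
width: 0.0322
finger_force: 0.0
```

Run:
```python
from h import *
p=np.load('pw.npy'); o=robot.get_obs();print(o['wrist_force'],o['width'])
R=Ro.from_euler('xyz',[np.pi,0,.5426])
t0=o['tool_pos']
# pushing finger is inner one (-y_t side): TCP = stub + y_t*(gap 9mm) 
yt=R.apply([0,1,0])
for th in [.1,.25,.4,.55,.7,.85,.95]:
    s=M(p,[[-.058*np.cos(th),-.082-.058*np.sin(th),.062]])[0]+yt*.009
    print(th,np.round(R.inv().apply(s-t0)/.1,3))
```

```text
[ 0.37422483 -0.17825983  0.50007129] 0.03217307814003195
0.1 [-0.034  0.128  0.011]
0.25 [-0.059  0.211  0.011]
0.4 [-0.07   0.297  0.011]
0.55 [-0.069  0.384  0.011]
0.7 [-0.055  0.47   0.011]
0.85 [-0.029  0.552  0.011]
0.95 [-0.004  0.605  0.011]
```

Emit:
{"op": "servo_tool", "data": {"plan": [[-0.02,0.06,0,0,0,0,32],[-0.03,0.13,0,0,0,0,32],[-0.05,0.18,0,0,0,0,32],[-0.06,0.24,0,0,0,0,32],[-0.07,0.3,0,0,0,0,32],[-0.07,0.36,0,0,0,0,32],[-0.07,0.42,0,0,0,0,32],[-0.06,0.47,0,0,0,0,32],[-0.04,0.52,0,0,0,0,32],[-0.03,0.55,0,0,0,0,32],[-0.02,0.58,0,0,0,0,32],[-0.02,0.58,0,0,0,0,32]]}}

```text
time: 4.02
tool_pos: [0.4136, -0.351, 0.0603]
ee_rot: [3.141, -0.001, 0.545]
wrist_force: [-1.2, -0.0, 0.1]
width: 0.0319
finger_force: 0.2
```

Run:
```python
from h import *
p=np.load('pw.npy'); o=robot.get_obs();print(o['wrist_force'],o['width'])
# back off outward finger: free centre by 8mm back, then up
th=.87
R=Ro.from_euler('xyz',o['ee_rot'])
s=M(p,[[-.058*np.cos(th),-.082-.058*np.sin(th),.062]])[0]
print('stub rel TCP mm',R.inv().apply(s-o['tool_pos'])*1e3)
a=0.
post=M(p,[[.045*np.cos(a+np.pi/3),.045*np.sin(a+np.pi/3),.16]])[0];print(post)
go(post,p[2]-np.pi/2);go(post,p[2]+np.pi/2);print(o['joint_positions'])
```

```text
[-1.24095586 -0.03565764  0.0601614 ] 0.03186794365578274
stub rel TCP mm [-0.39714968 -9.77053124 -1.74493614]
[ 0.4545772  -0.17324697  0.16      ]
d [ 1.272 -1.307 -0.998] r [-0.000e+00 -1.000e-03  1.295e+00]
d [ 1.272 -1.307 -0.998] r [ 0.001 -0.    -0.705]
[-8.08460416e-01  1.58973463e-01  1.62046554e+00  3.52612643e-04
  1.36130921e+00  2.17576293e-01]
```

Emit:
{"op": "servo_tool", "data": {"plan": [[0,-0.09,0,0,0,0,32],[0,-0.09,0,0,0,0,32],[0,-0.09,-0.3,0,0,0,32],[0,-0.09,-0.7,0,0,0,32],[0,-0.09,-1,0,0,0,32],[0,-0.09,-1,0,0,0,32]]}}

```text
time: 4.52
tool_pos: [0.4113, -0.3456, 0.1691]
ee_rot: [3.126, -0.004, 0.545]
wrist_force: [1.1, -1.4, 0.9]
width: 0.0322
finger_force: 0.0
```

Emit:
{"op": "servo_tool", "data": {"plan": [[0.64,-0.61,0,0,0,-0.35,32],[0.64,-0.61,0,0,0,-0.35,32],[0.64,-0.61,0,0,0,-0.35,32],[0.64,-0.61,0,0,0,-0.35,32],[0.64,-0.61,0,0,0,-0.35,32],[0.64,-0.61,0,0,0,-0.35,32]]}}

```text
time: 5.02
tool_pos: [0.4315, -0.2568, 0.1605]
ee_rot: [3.14, -0.0, 1.096]
wrist_force: [0.4, 0.8, -0.7]
width: 0.032
finger_force: 0.0
```

Run:
```python
from h import *
p=np.load('pw.npy'); o=robot.get_obs();print(o['time'],o['tool_pos'],o['wrist_force'])
a=0.
post=M(p,[[.045*np.cos(a+np.pi/3),.045*np.sin(a+np.pi/3),.16]])[0]
go(post,p[2]+np.pi/2)
snap('wrist','w3.png');snap('scene','s3.png')
a=cv2.imread('pics/w3.png');b=cv2.imread('pics/s3.png')[80:280,80:280]
cv2.imwrite('pics/c4.png',np.hstack([cv2.resize(a,(500,375)),cv2.resize(b,(300,375))]))
```

```text
5.0167 [ 0.43153477 -0.25684005  0.16047168] [ 0.35577656  0.77549239 -0.71929365]
d [ 0.849 -0.177  0.005] r [ 0.001  0.    -0.353]
```

View pics/c4.png

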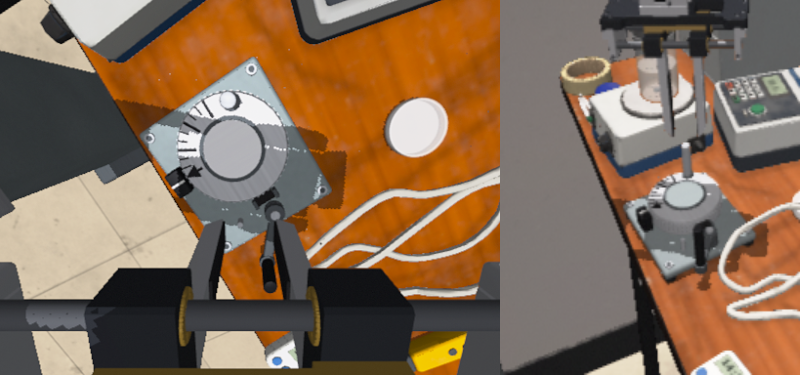

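The lever (stub at ~(269,270) in the left half) is swung well out; the post is at (231,101) and the ring is unmoved. Moving to the post now.

Emit:
{"op": "servo_tool", "data": {"plan": [[0.4,-0.09,0,0,0,-0.08,32],[0.7,-0.14,0,0,0,-0.16,32],[0.85,-0.18,0,0,0,-0.24,32],[0.85,-0.18,0,0,0,-0.35,32],[0.85,-0.18,0,0,0,-0.35,32],[0.85,-0.18,0,0,0,-0.35,32],[0.85,-0.18,0,0,0,-0.35,32]]}}

```text
time: 5.7
tool_pos: [0.4543, -0.1739, 0.1604]
ee_rot: [3.141, 0.0, 1.642]
wrist_force: [-0.5, -0.2, 0.1]
width: 0.0322
finger_force: 0.0
```

Run:
```python
from h import *
p=np.load('pw.npy'); a=p[3]
P=lambda a,z:M(p,[[.045*np.cos(a+np.pi/3),.045*np.sin(a+np.pi/3),z]])[0]
go(P(a,.064)); snap('wrist','w4.png'); print(proj('wrist',[P(a,.08)])); 
im=cv2.imread('pics/w4.png'); cv2.imwrite('pics/c5.png',im)
```

```text
d [0.004 0.006 0.964] r [0. 0. 0.]
[[256.18929259 207.55980158]]
```

View pics/c5.png

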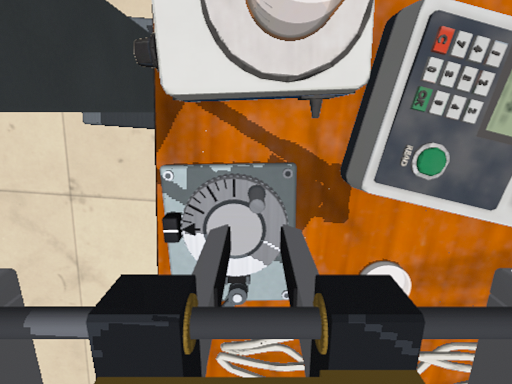

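Run:
```python
from h import *
p=np.load('pw.npy'); a=p[3]
P=lambda a,z:M(p,[[.045*np.cos(a+np.pi/3),.045*np.sin(a+np.pi/3),z]])[0]
print(proj('wrist',[P(a,.036),P(a,.08),M(p,[[0,0,.036]])[0]]))
im=cv2.imread('pics/w4.png')[150:280,150:310]; cv2.imwrite('pics/c6.png',cv2.resize(im,None,fx=4.5,fy=4.5,interpolation=cv2.INTER_CUBIC))
```

```text
[[256.02218642 193.9880265 ]
 [256.18929259 207.55980158]
 [234.22704628 230.34956755]]
```

View pics/c6.png

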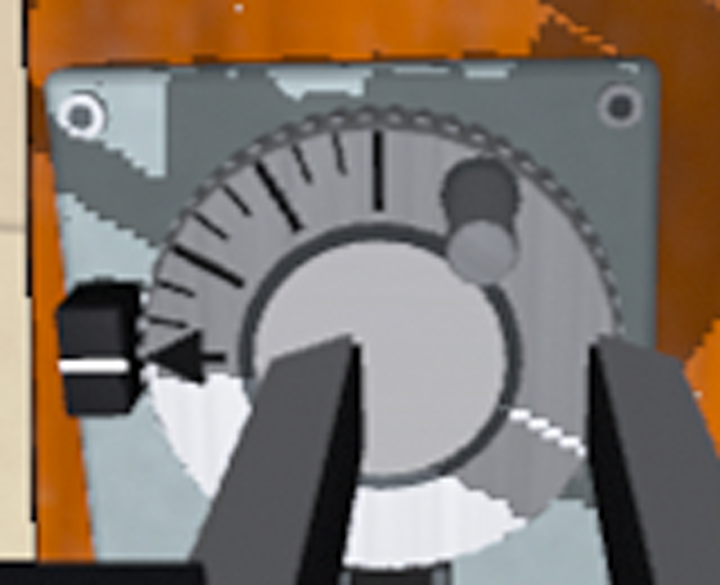

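Post top is at (257,206) against the predicted (256,208), so it lies between the fingers. Descending.

Emit:
{"op": "servo_tool", "data": {"plan": [[0.01,0,0.4,0,0,0,32],[0.01,0,0.75,0,0,0,32],[0.01,0,0.95,0,0,0,32],[0.01,0,0.95,0,0,0,32],[0.01,0,0.95,0,0,0,32]]}}

```text
time: 6.17
tool_pos: [0.4534, -0.1727, 0.0646]
ee_rot: [-3.139, -0.001, 1.643]
wrist_force: [0.7, -0.0, 0.2]
width: 0.032
finger_force: 0.0
```

Run:
```python
from h import *
p=np.load('pw.npy'); o=robot.get_obs();print(o['tool_pos'],o['wrist_force'],o['width'])
R=Ro.from_euler('xyz',o['ee_rot']);yt=R.apply([0,1,0]);print(yt)
for d in [5,15,25,35,45,50,55,57,60]:
    a=np.radians(d)
    t=M(p,[[.045*np.cos(a+np.pi/3),.045*np.sin(a+np.pi/3),.0645]])[0]-yt*.009
    print(d,np.round(R.inv().apply(t-o['tool_pos'])/.1,3))
```

```text
[ 0.4534326  -0.17272441  0.06462253] [ 0.74156169 -0.00943023  0.17472294] 0.032027014531713034
[ 0.99742589  0.07166937 -0.0022555 ]
5 [ 0.012 -0.114  0.001]
15 [ 0.038 -0.188  0.001]
25 [ 0.051 -0.265  0.002]
35 [ 0.05  -0.344  0.002]
45 [ 0.036 -0.421  0.002]
50 [ 0.024 -0.458  0.002]
55 [ 0.008 -0.494  0.002]
57 [ 0.001 -0.508  0.002]
60 [-0.01  -0.529  0.002]
```

Emit:
{"op": "servo_tool", "data": {"plan": [[0.01,-0.06,0,0,0,0,32],[0.01,-0.11,0,0,0,0,32],[0.03,-0.16,0,0,0,0,32],[0.04,-0.21,0,0,0,0,32],[0.05,-0.26,0,0,0,0,32],[0.05,-0.31,0,0,0,0,32],[0.05,-0.36,0,0,0,0,32],[0.04,-0.41,0,0,0,0,32],[0.03,-0.45,0,0,0,0,32],[0.01,-0.48,0,0,0,0,32],[0.01,-0.5,0,0,0,0,32],[0.01,-0.5,0,0,0,0,32]]}}

```text
time: 7.17
tool_pos: [0.4038, -0.1763, 0.0655]
ee_rot: [-3.141, 0.001, 1.643]
wrist_force: [2.2, -0.8, 0.4]
width: 0.0319
finger_force: 0.6
```

Run:
```python
from h import *
o=robot.get_obs();print(o['tool_pos'],o['wrist_force'],o['time'])
snap('wrist','w5.png')
p=np.load('pw.npy')
print(proj('wrist',M(p,[[0,0,.036],[-.066,0,.036],[-.046,0,.036]])))
for n,im in [('c7',cv2.imread('pics/w5.png'))]: cv2.imwrite('pics/%s.png'%n,cv2.resize(im[120:320,120:380],None,fx=3,fy=3,interpolation=cv2.INTER_CUBIC))
```

```text
[ 0.4038214  -0.17633085  0.06554233] [ 2.18031645 -0.82556603  0.41155007] 7.1667
[[294.72075137 281.99842252]
 [204.26311615 282.5231501 ]
 [231.65806649 282.36423719]]
```

View pics/c7.png

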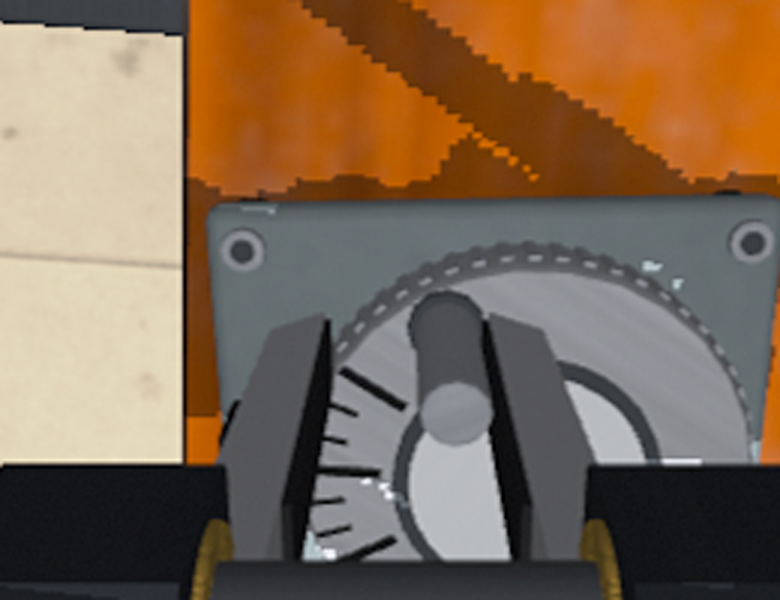

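Image shows the 60° line at crop (350,470), i.e. slightly short of the index level, with the post against the right finger. I'll back off upwards for a clean reading.

Emit:
{"op": "servo_tool", "data": {"plan": [[0,0.09,0,0,0,0,32],[0,0.09,0,0,0,0,32],[0,0.09,-0.3,0,0,0,32],[0,0.09,-0.7,0,0,0,32],[0,0.09,-1,0,0,0,32],[0,0.09,-1,0,0,0,32],[0,0.09,-1,0,0,0,32]]}}

```text
time: 7.8
tool_pos: [0.4143, -0.1753, 0.1671]
ee_rot: [3.139, 0.002, 1.645]
wrist_force: [0.2, 0.0, -0.2]
width: 0.0322
finger_force: 0.0
```

Run:
```python
from h import *
o=robot.get_obs();print(o['tool_pos'],o['wrist_force'],o['time'])
snap('wrist','w6.png')
p=np.load('pw.npy')
q=proj('wrist',M(p,[[0,0,.036],[-.066,0,.036],[-.046,0,.036],[.045*np.cos(2.05),.045*np.sin(2.05),.08]]));print(q)
c=(q[0]-[70,90]).astype(int).clip(0);print(c)
im=cv2.imread('pics/w6.png')[c[1]:c[1]+150,c[0]:c[0]+150]
cv2.imwrite('pics/c8.png',cv2.resize(im,None,fx=4,fy=4,interpolation=cv2.INTER_CUBIC))
```

```text
[ 0.41426802 -0.17530805  0.16712386] [ 0.19698709  0.04051917 -0.17254346] 7.8
[[273.63282921 230.74870176]
 [210.84706387 231.08798062]
 [229.86595557 230.9852072 ]
 [253.32191496 207.5610261 ]]
[203 140]
```

View pics/c8.png

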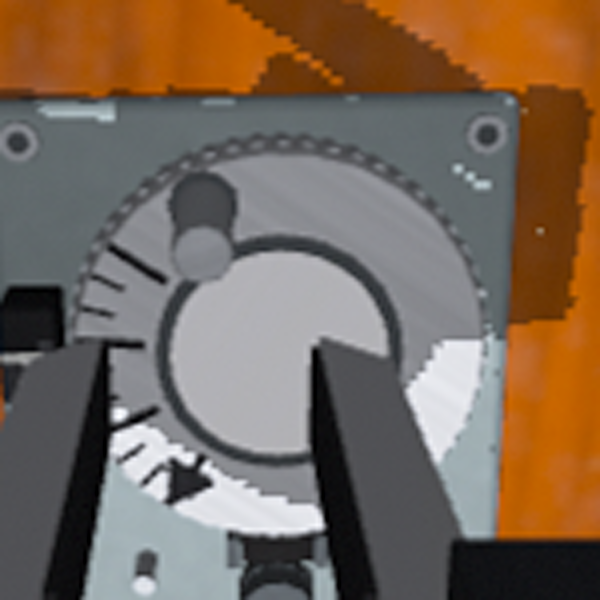

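The 60° line runs crop (107,342)–(145,345), about 2–3° short of the index level, which agrees with the commanded arc. I'll quantify it by fitting the radial lines numerically.

```bash
cat > rd.py <<'E'
from h import *
from scipy.optimize import least_squares
p=np.load('pw.npy')
def reading(segs,post):
    c,s=np.cos(p[2]),np.sin(p[2])
    def m(uv,z):
        w=ray('wrist',*uv,z)[:2]-p[:2]; return np.array([c*w[0]+s*w[1],-s*w[0]+c*w[1]])
    pts=[(A,m(uv,.036)) for A,e in segs for uv in e]; pm=m(post,.08)
    def res(q):
        r=[]
        for A,x in pts:
            b=np.pi-np.radians(A)+q[2]; d=x-q[:2]; r.append(d[0]*np.sin(b)-d[1]*np.cos(b))
        b=q[2]+np.pi/3; e=pm-q[:2]-.045*np.array([np.cos(b),np.sin(b)])
        return 1e3*np.r_[r,e]
    s=least_squares(res,[0,0,.5]); print('reading',np.degrees(s.x[2]),'shift mm',s.x[:2]*1e3,np.round(s.fun,1))
E
python3 - <<'E'
from rd import *
U=lambda x,y:(x/4+203-.375,y/4+140-.375)
reading([(90,[U(112,247),U(165,282)]),(60,[U(110,343),U(143,345.5)]),(30,[U(115,427),U(157,410)])],U(202,253))
go([0.4142,-0.1753,.16])
# refine 60-line centroid in raw picture
g=cv2.cvtColor(cv2.imread('pics/w6.png'),cv2.COLOR_BGR2GRAY).astype(float)
for x in range(230,240):
    w=(130-g[220:231,x]).clip(0); print(x,round((w@np.arange(220,231))/max(w.sum(),1),2),g[221:231,x].astype(int))
E
```

```text
reading 55.966761104709555 shift mm [-1.27368089  3.28577735] [ 0.1 -0.2 -0.1 -0.3  0.3 -0.3  0.1  0.5]
d [-0.007  0.01   0.051] r [0. 0. 0.]
230 226.27 [142 136 140  92  34  28  92 104 104 105]
231 225.31 [143 139 139  99  41  31 134 151 150 151]
232 225.37 [144 143 141  99  39  10 130 146 145 146]
233 225.36 [144 145 144  98  40  11 130 145 143 143]
234 225.53 [145 145 147 111  49  13 118 141 142 141]
235 225.8 [143 144 147 125  62  12  96 136 142 143]
236 225.82 [141 144 147 126  61  10  94 135 142 142]
237 225.8 [141 143 146 124  57  10  93 131 141 141]
238 225.91 [142 143 144 135  71  26  92 129 138 141]
239 226.04 [142 141 143 148 119 104 117 131 135 139]
```

Line fit gives about 56.0° with the fitted mount yaw. The plate screws in the same picture show the mount turned 0.67° further, so the reading is about 55.3°, and I'll turn it another ~4.6°.

Emit:
{"op": "servo_tool", "data": {"plan": [[0,0,0.4,0,0,0,32],[0,0,0.75,0,0,0,32],[0,0,1,0,0,0,32],[0,0,1,0,0,0,32],[0,-0.03,1,0,0,0,32],[0,-0.06,1,0,0,0,32],[0,-0.08,1,0,0,0,32],[-0.01,-0.1,1,0,0,0,32],[-0.02,-0.11,1,0,0,0,32],[-0.02,-0.12,1,0,0,0,32],[-0.02,-0.12,1,0,0,0,32],[-0.02,-0.12,1,0,0,0,32]]}}

```text
time: 8.85
tool_pos: [0.4026, -0.1783, 0.0667]
ee_rot: [3.139, 0.002, 1.644]
wrist_force: [2.9, 0.0, 2.2]
width: 0.0323
finger_force: 1.2
```

Emit:
{"op": "servo_tool", "data": {"plan": [[0,0.09,0,0,0,0,32],[0,0.09,0,0,0,0,32],[0,0.09,-0.3,0,0,0,32],[0,0.09,-0.7,0,0,0,32],[0,0.09,-1,0,0,0,32],[0,0.09,-1,0,0,0,32],[0,0.09,-1,0,0,0,32],[0,0.09,-1,0,0,0,32]]}}

```text
time: 9.52
tool_pos: [0.4097, -0.1766, 0.1641]
ee_rot: [-3.139, -0.001, 1.644]
wrist_force: [-0.2, 0.2, -0.6]
width: 0.0319
finger_force: 0.0
```

Run:
```python
from rd import *
o=robot.get_obs();print(o['tool_pos'],o['ee_rot'],o['time'])
snap('wrist','w7.png')
q=proj('wrist',M(p,[[0,0,.036]]))[0];print(q)
# rotate/translate-tracking: screws via Hough, 60-line centroid
g=cv2.cvtColor(cv2.imread('pics/w7.png'),cv2.COLOR_BGR2GRAY)
x0,y0=int(q[0])-72,int(q[1])-70
G=cv2.resize(g[y0:y0+110,x0:x0+145],None,fx=4,fy=4,interpolation=cv2.INTER_CUBIC)
h=cv2.HoughCircles(G,cv2.HOUGH_GRADIENT,1,100,param1=100,param2=14,minRadius=9,maxRadius=22)
print(x0,y0,h if h is None else np.round(h[0][:6]/4,1)) 
yy=int(q[1])
for x in range(int(q[0])-46,int(q[0])-28,2): print(x,yy-14,g[yy-14:yy+8,x])
```

```text
[ 0.4097357  -0.1766435   0.16412399] [-3.13914316e+00 -1.21599459e-03  1.64427957e+00] 9.5167
[277.85349584 230.36715417]
205 160 [[125.9  13.9   4.9]
 [  6.6  16.4   5.4]
 [ 28.9  47.9   5.1]
 [ 30.9  85.4   4.8]
 [ 55.1  98.1   3. ]]
231 216 [142 144 135  63  85 133 137 135 139 148  90  26  42 137 151 133 129 132
  79  58 117 129]
233 216 [142 143 146  92  46 130 144 135 135 143  88  27  39 132 147 143 143 147
  74  63 131 141]
235 216 [141 142 145 122  56 126 146 141 136 139  84  25  38 131 146 145 145 131
  75 111 138 140]
237 216 [140 141 142 142 144 144 144 145 143 141  83  24  39 130 144 143 143 145
 142 141 141 140]
239 216 [139 139 142 142 142 140 142 143 144 147 103  41  11 128 144 142 141 144
 143 141 140 140]
241 216 [141 140 140 140 141 141 141 141 144 148 105  41  11 122 141 141 142 142
 143 143 142 141]
243 216 [142 141 139 139 140 141 141 141 142 146 111  66  48 121 137 137 140 141
 140 142 144 142]
245 216 [143 142 143 140 139 140 142 143 142 145 146 148 149 143 138 134 138 141
 143 143 142 143]
247 216 [142 144 145 139 126 120 116 105  88  84  73  68  68  70  69  79  82  83
  96 112 124 129]
```

```bash
cat > rd2.py <<'E'
from h import *
import h
from scipy.optimize import minimize
p=np.load('pw.npy')
def K(pos,rot):
    T=np.eye(4);T[:3,:3]=Ro.from_euler('xyz',rot).as_matrix();T[:3,3]=pos
    c=robot.camera_params('wrist'); W=np.linalg.inv(T@np.array(c['tool_from_camera']))
    return np.array(c['camera_matrix']),cv2.Rodrigues(W[:3,:3])[0],W[:3,3]
def read(f,pos,rot,guess):
    k=K(pos,rot); h.cam=lambda n:k
    G=cv2.cvtColor(cv2.imread(f),cv2.COLOR_BGR2GRAY).astype(np.float32); G=cv2.GaussianBlur(G,(0,0),.6)
    A,Rr=[],[]
    for a in range(10,100,10):
        r=np.linspace(.038,.050,13) if a%30==0 else np.linspace(.047,.051,5)
        A+=[a]*len(r); Rr+=list(r)
    A=np.radians(A);Rr=np.array(Rr)
    def cost(q):
        b=np.pi-A+np.radians(q[2])
        uv=proj('wrist',M(p,np.c_[q[0]/1e3+Rr*np.cos(b),q[1]/1e3+Rr*np.sin(b),0*b+.036])).astype(np.float32)
        return cv2.remap(G,uv[:,0],uv[:,1],cv2.INTER_LINEAR).mean()
    best=min((minimize(cost,[dx,dy,guess+g],method='Nelder-Mead',options=dict(initial_simplex=np.array([dx,dy,guess+g])+np.array([[0,0,0],[1,0,0],[0,1,0],[0,0,2.]]))) for dx in(-2,0,2) for dy in (1,3,5) for g in(-3,0,3)),key=lambda s:s.fun)
    # plate yaw from two +y screws: bright annulus template (upsampled Hough)
    sc=[]
    for mx in (-.070,.058):
        u=proj('wrist',M(p,[[mx+best.x[0]/1e3,.056+best.x[1]/1e3,.016]]))[0]
        x0,y0=(u-12).astype(int); S=cv2.resize(G[y0:y0+24,x0:x0+24],None,fx=8,fy=8,interpolation=cv2.INTER_CUBIC).astype(np.uint8)
        c=cv2.HoughCircles(S,cv2.HOUGH_GRADIENT,1,200,param1=80,param2=8,minRadius=20,maxRadius=50)
        sc.append(ray('wrist',*(c[0][0][:2]/8+[x0,y0]-.4375),.016)[:2] if c is not None else None)
    yaw=None
    if all(s is not None for s in sc): d=sc[1]-sc[0]; yaw=np.arctan2(d[1],d[0]); print('screw gap mm',np.linalg.norm(d)*1e3)
    print(f,'raw',np.round(best.x,2),round(best.fun,1),'plate yaw',yaw,'reading',None if yaw is None else best.x[2]-np.degrees(yaw-p[2]))
E
python3 - <<'E'
from rd2 import *
read('pics/w4.png',[.4543,-.1739,.1604],[3.141,0,1.642],0)
read('pics/w6.png',[.41427,-.17531,.16712],[3.139,.002,1.645],56)
read('pics/w7.png',[.40974,-.17664,.16412],[-3.13914,-.0012,1.6443],58)
E
```

```text
pics/w4.png raw [-0.18  1.08 -1.14] 59.7 plate yaw None reading None
pics/w6.png raw [ 0.26  0.79 55.32] 60.1 plate yaw None reading None
pics/w7.png raw [ 0.    2.66 59.24] 64.8 plate yaw None reading None
```

Run:
```python
from rd2 import *
for s,pos,rot in [(((168.2,175.8),(288,173.3)),[.4543,-.1739,.1604],[3.141,0,1.642]),(((207.3,175.5),(324.8,173.5)),[.41427,-.17531,.16712],[3.139,.002,1.645]),(((211.6,176.4),(330.9,173.9)),[.40974,-.17664,.16412],[-3.13914,-.0012,1.6443])]:
    k=K(pos,rot); h.cam=lambda n:k
    a,b=[ray('wrist',*u,.016)[:2] for u in s]; d=b-a; print(np.linalg.norm(d),np.degrees(np.arctan2(d[1],d[0])-p[2]))
# white index line: bright streak in w4, near (170,231)
for f,(x,y) in [('w4',(163,231)),('w6',(205,229)),('w7',(209,230))]:
    g=cv2.cvtColor(cv2.imread(f'pics/{f}.png'),cv2.COLOR_BGR2GRAY);print(f);print(g[y-5:y+6,x-2:x+20:3].T)
```

```text
0.12572071781190688 0.7152107959398118
0.12591922567745295 0.6402556736146432
0.12666126003801986 0.8896627288279622
w4
[[113 112 111 110 108 108 108 110 109 109 109]
 [ 41  40  36  20 249 255 169  39  36  42  52]
 [ 44  43  39  42 246 255 160  30  37  40  40]
 [ 48  45  39  94 246 255 160  30  40  43  41]
 [ 49  47  40  95 246 255 160  32  41  43  44]
 [ 40  43  34  92 250 255 163  28  35  42  45]
 [  6   5   2   2   0   2   0   1   8  11   9]
 [123 145 129  72  77 138 199 191 136  72  97]]
w6
[[ 14  17  14   9  67 128  90  42  44  46  45]
 [ 22  23  21  14  94 155 117  52  37  41  40]
 [ 22  23  23  13 129 155 151  95  72  81  83]
 [ 23  35  35  30 128 101  79  80  81  81  80]
 [ 22  41  45  45  75  82  82  81  81  81  80]
 [  1   1  20  73  83  82  81  80  81  82  81]
 [ 89  76  80  81  81  81  81  81  81  82  80]
 [ 79  70  81  82  81  81  81  81  82  82  83]]
w7
[[ 38  43  40  39 105 110  70  51  72  86  97]
 [ 23  20  21  29 115 104  82  81  81  81  81]
 [ 23  21  31  56  78  82  81  81  81  80  80]
 [ 23  19  57  78  81  80  82  81  82  82  81]
 [ 23  45  77  82  80  81  80  80  81  81  81]
 [ 35  75  82  80  81  81  81  81  80  81  80]
 [ 81  81  81  81  82  81  82  81  81  76  70]
 [122  72  25  18  13   9  12  11  12  14  12]]
```

Estimates of 56.5–58.5° disagree because the left finger occludes part of the scale. I'll shift to a clear view and read again.

Emit:
{"op": "servo_tool", "data": {"plan": [[-0.2,0.2,-0.1,0,0,0,32],[-0.45,0.45,-0.1,0,0,0,32],[-0.45,0.45,-0.1,0,0,0,32],[-0.45,0.45,-0.1,0,0,0,32],[-0.45,0.45,-0.1,0,0,0,32],[-0.45,0.45,-0.1,0,0,0,32],[-0.45,0.45,-0.1,0,0,0,32]]}}

```text
time: 10.15
tool_pos: [0.4578, -0.2179, 0.1753]
ee_rot: [-3.141, -0.0, 1.644]
wrist_force: [0.0, -0.9, 1.0]
width: 0.0318
finger_force: 0.0
```

```bash
cat >> rd2.py <<'E'
def index(f,pos,rot,sh):
    "lateral offset (mm) of the white index line from the shifted model x axis, assumed z .036..0.044"
    k=K(pos,rot); h.cam=lambda n:k
    G=cv2.cvtColor(cv2.imread(f),cv2.COLOR_BGR2GRAY).astype(np.float32)
    for z in (.036,.04,.044):
        Y=np.linspace(-8,8,65); out=[]
        for X in (-74,-70,-66,-62):
            uv=proj('wrist',M(p,np.c_[0*Y+X+sh[0],Y+sh[1],0*Y+z*1e3]/1e3)).astype(np.float32)
            v=(cv2.remap(G,uv[:,0],uv[:,1],cv2.INTER_LINEAR).ravel()-90).clip(0); out.append(round(float(v@Y/max(v.sum(),1)),2))
        print('index',z,out)
E
python3 - <<'E'
from rd2 import *
o=robot.get_obs();print(o['tool_pos'],o['ee_rot'],o['time']); P,Q=o['tool_pos'],o['ee_rot']
snap('wrist','w8.png')
read('pics/w8.png',P,Q,58)
k=K(P,Q);h.cam=lambda n:k
print(proj('wrist',M(p,[[0,0,.036],[-.07,.056,.016],[.058,.056,.016],[-.066,0,.04]])))
index('pics/w8.png',P,Q,(0,1)); index('pics/w4.png',[.4543,-.1739,.1604],[3.141,0,1.642],(-.2,1.1))
g=cv2.cvtColor(cv2.imread('pics/w8.png'),cv2.COLOR_BGR2GRAY)
for X in (-.07,.058):
    u=proj('wrist',M(p,[[X,.058,.016]]))[0].astype(int);print(u);print(g[u[1]-7:u[1]+8,u[0]-7:u[0]+8])
E
```

```text
[ 0.45783621 -0.21788952  0.17530903] [-3.14112210e+00 -2.76873947e-04  1.64449495e+00] 10.15
screw gap mm 126.46506840841509
pics/w8.png raw [-1.000e-02  1.240e+00  5.756e+01] 64.9 plate yaw 0.09589590752020347 reading 56.68580381229524
[[234.08928904 185.53076732]
 [167.79695637 129.90168829]
 [288.9916743  129.14361168]
 [169.73249933 186.82543862]]
index 0.036 [-0.41, -0.38, -0.13, -0.12]
index 0.04 [0.22, 0.6, 0.65, 0.84]
index 0.044 [0.45, 1.53, 1.53, 1.8]
index 0.036 [-0.78, -0.82, -0.77, -0.81]
index 0.04 [0.24, 0.81, 0.86, 0.84]
index 0.044 [0.28, 2.4, 2.46, 2.49]
[166 172]
[[ 66  63  64  61  59  77  91  94  97  95 110 160 190 187 185]
 [ 66  65  63  62  60  78  91  97 100 100  97 113 129 158 187]
 [ 65  63  63  63  61  77  90  96 101 101 101 100  97 148 192]
 [ 65  63  63  62  61  72  86  96 104 105 105 106 105 113 123]
 [ 61  61  62  61  62  70  85  85  66  58  55  56  56  47  37]
 [103 101  86  60  60  68  71  53  21  10   2   7   6   7   9]
 [114 111  92  59  55  39  31  20  10  11   8   9   9  10   9]
 [111 110 106  85  47  16  11  15  14  14  19  24  23  20  21]
 [111 
[... 691 characters left out ...]
5  65]
 [148 130 100 110 114 106 107 106 106 106 104  95  84  74  66]
 [146 135 106  94 105 106 107 106 105 106 103  95  84  72  67]
 [148 138 107  85  99 107 106 106 106 106 104  95  83  70  66]
 [147 146 121  78  89 106 105 105 106 107 104  96  83  70  68]
 [146 148 126  90 108 113 104 104 105 107 104  97  82  72  69]
 [145 146 133 111 120 122 104 104 105 107 105  96  82  71  69]
 [144 145 137 107 108 120 104 105 106 107 104  96  82  70  71]
 [140 144 140 111  93 108 104 105 107 106 104  95  81  71  72]
 [139 141 143 120  85  97 105 104 105 107 103  94  81  71  72]
 [141 140 143 125  85  88 106 106 105 105 102  93  79  71  72]
 [141 141 142 127 100 107 113 105 105 105 101  93  79  69  72]]
```

Clear view gives 56.7° relative to the plate (57.6° raw), so I need about 2.9° more: contact pose x ≈ 0.4007. Going back above the post.

Emit:
{"op": "servo_tool", "data": {"plan": [[0.2,-0.2,0.1,0,0,0,32],[0.43,-0.44,0.1,0,0,0,32],[0.43,-0.44,0.1,0,0,0,32],[0.43,-0.44,0.1,0,0,0,32],[0.43,-0.44,0.1,0,0,0,32],[0.43,-0.44,0.1,0,0,0,32]]}}

```text
time: 10.7
tool_pos: [0.4124, -0.1795, 0.1664]
ee_rot: [3.14, 0.001, 1.644]
wrist_force: [0.3, -0.4, 0.6]
width: 0.032
finger_force: 0.0
```

Run:
```python
from h import *
o=robot.get_obs();print(o['tool_pos'],o['ee_rot'])
go([.4107,-.1785,.066]);go([.4007,-.1795,.066])
```

```text
[ 0.41238501 -0.17952781  0.1663702 ] [3.13976252e+00 1.49651083e-03 1.64409094e+00]
d [ 0.013 -0.018  1.004] r [0. 0. 0.]
d [ 0.01  -0.118  1.003] r [0. 0. 0.]
```

Emit:
{"op": "servo_tool", "data": {"plan": [[0,-0.02,0.4,0,0,0,32],[0,-0.02,0.75,0,0,0,32],[0,-0.02,1,0,0,0,32],[0,-0.02,1,0,0,0,32],[0.01,-0.05,1,0,0,0,32],[0.01,-0.07,1,0,0,0,32],[0.01,-0.09,1,0,0,0,32],[0.01,-0.1,1,0,0,0,32],[0,-0.11,1,0,0,0,32],[0,-0.12,1,0,0,0,32],[0,-0.12,1,0,0,0,32],[0,-0.12,1,0,0,0,32]]}}

```text
time: 11.7
tool_pos: [0.4007, -0.1805, 0.0666]
ee_rot: [3.139, 0.002, 1.644]
wrist_force: [3.0, 0.1, 2.2]
width: 0.0323
finger_force: 1.3
```

Emit:
{"op": "servo_tool", "data": {"plan": [[0,0.09,0,0,0,0,32],[0,0.09,0,0,0,0,32],[0,0.09,-0.3,0,0,0,32],[0,0.09,-0.7,0,0,0,32],[0,0.09,-1,0,0,0,32],[0,0.09,-1,0,0,0,32]]}}

```text
time: 12.2
tool_pos: [0.4113, -0.1808, 0.1719]
ee_rot: [3.133, 0.007, 1.644]
wrist_force: [1.0, -1.6, 0.6]
width: 0.0317
finger_force: 0.0
```

Emit:
{"op": "servo_tool", "data": {"plan": [[-0.2,0.2,-0.1,0,0,0,32],[-0.45,0.45,-0.1,0,0,0,32],[-0.45,0.45,-0.1,0,0,0,32],[-0.45,0.45,-0.1,0,0,0,32],[-0.45,0.45,-0.1,0,0,0,32],[-0.45,0.45,-0.1,0,0,0,32],[-0.45,0.45,-0.1,0,0,0,32]]}}

```text
time: 12.78
tool_pos: [0.456, -0.22, 0.1754]
ee_rot: [-3.141, -0.0, 1.645]
wrist_force: [-0.2, -0.8, 0.7]
width: 0.032
finger_force: 0.0
```

Run:
```python
from rd2 import *
for i in (9,10):
    o=robot.get_obs();P,Q=o['tool_pos'],o['ee_rot'];print(P,Q,o['time'])
    f=f'w{i}.png';snap('wrist',f);read('pics/'+f,P,Q,60)
    for sh in ((0,1),): index('pics/'+f,P,Q,sh)
```

```text
[ 0.45600086 -0.22002287  0.17539345] [-3.14111040e+00 -2.19398708e-04  1.64450838e+00] 12.7833
screw gap mm 124.97482198008719
pics/w9.png raw [-0.24  1.36 60.59] 64.9 plate yaw 0.08063450353785717 reading 60.58808323216663
index 0.036 [-0.4, -0.26, -0.28, -0.11]
index 0.04 [0.47, 0.68, 0.66, 0.67]
index 0.044 [0.57, 1.65, 1.6, 1.57]
[ 0.45615714 -0.22013796  0.17566446] [3.14153692e+00 2.10285652e-04 1.64456192e+00] 12.8333
screw gap mm 127.01934318950914
pics/w10.png raw [-5.000e-02  4.800e-01  5.968e+01] 65.2 plate yaw 0.09173531580933117 reading 59.044633445898114
index 0.036 [-0.28, -0.18, -0.12, -0.17]
index 0.04 [0.38, 0.74, 0.82, 0.79]
index 0.044 [0.46, 1.68, 1.77, 1.74]
```

The ring now reads 60° (raw 60.6 and 59.7; about 59.4 after plate correction). On to the lever: stub should be near (0.409,-0.343).

Run:
```python
from h import *
go([.409,-.3435,.16],.5426)
```

```text
d [-1.195 -0.562  0.158] r [0.    0.    0.701]
```

Emit:
{"op": "servo_tool", "data": {"plan": [[-0.3,-0.14,0,0,0,0.08,32],[-0.6,-0.28,0,0,0,0.16,32],[-0.9,-0.42,0,0,0,0.24,32],[-1,-0.56,0,0,0,0.32,32],[-1,-0.56,0,0,0,0.4,32],[-1,-0.56,0,0,0,0.48,32],[-1,-0.56,0,0,0,0.56,32],[-1,-0.56,0,0,0,0.64,32],[-1,-0.56,0,0,0,0.7,32],[-1,-0.56,0,0,0,0.7,32],[-1,-0.56,0,0,0,0.7,32],[-1,-0.56,0,0,0,0.7,32]]}}

```text
time: 13.88
tool_pos: [0.4082, -0.3244, 0.1757]
ee_rot: [3.141, -0.0, 0.547]
wrist_force: [0.0, -0.6, -0.6]
width: 0.0319
finger_force: 0.0
```

Run:
```python
from h import *
go([.409,-.3435,.16],.5426);go([.409,-.3435,.063],.5426)
snap('wrist','w11.png');print(proj('wrist',[[.409,-.3435,.078],[.409,-.3435,.031]]),robot.find_in('clamp_stub','wrist')[:2])
g=cv2.cvtColor(cv2.imread('pics/w11.png'),cv2.COLOR_BGR2GRAY)
q=proj('wrist',[[.409,-.3435,.078]])[0].astype(int)
print(g[q[1]-24:q[1]+24:3,q[0]-30:q[0]+30:3])
```

```text
d [-0.092  0.167  0.157] r [ 0.    -0.     0.003]
d [-0.092  0.167  1.127] r [ 0.    -0.     0.003]
[[274.08728688 211.1223928 ]
 [271.34785514 197.13857558]] [{'extent': [258.9, 173.7, 45.5, 84.0], 'conf': 0.97}]
[[ 85  62  63  65  64  64  54  61  62  57  53  60  62  64  66  66  76 189
  205 128]
 [ 62  59  65  66  65  67  62  52  62  44  64  45  58  61  63  66  67 158
  200 163]
 [ 52  56  61  66  66  68  48  49   9  12  10  64  59  60  61  66  68  76
  186 199]
 [ 54  55  56  61  61  66  64   9   9  13   9  37  62  59  60  61  62  62
   62  58]
 [ 57  55  56  57  58  65  58  16  10  12  12   9  65  62  61  59  59  60
   61  62]
 [ 91  89  86  93  78  59  61  24   9   8  13   6  65  64  62  62  61  60
   61  61]
 [100  94  97 104  90  55  58  42  17  28  29  24  52  65  64  64  66  65
   63  58]
 [103  70  62  60  60  56  55  42  23  25  25  24  40  65  66  66  68  67
   64  61]
 [ 61  59  58  60  60  57  52  48  21  23  21  21  46  63  65  67  68  68
   65  62]
 [ 62  57  58  61  61  58  54  56  22  20  20  26  63  63  62  62  64  64
   84 102]
 [ 62  59  58  57  58  56  56  55  56  55  51  54  57  57  80 105 111 112
  117 116]
 [ 66  61  58  95  90  96 105  98  97  90  95  96  98  96  98 105 107 112
  110 111]
 [116 113 115 109 102 101 105 110 107 106  99  94  95  97 100  99 105 107
  105 108]
 [107 112 117 118 115 110 110 106 106 108 106 101  88  77  81  89 101 104
  104 105]
 [102 107 115 120 117 117 112 105 105 107 107 104  83  56  82  81  82  81
   87  97]
 [102 104 105 108 111 112 114 113 108 106 105 105  65  21  82  83  82  82
   82  87]]
```

The stub top is at about (272.5,209.5) against the predicted (274,211), so the stub is where expected and the lever is still out. Moving over it and descending.

Emit:
{"op": "servo_tool", "data": {"plan": [[-0.09,0.17,0.1,0,0,0,32],[-0.09,0.17,0.15,0,0,0,32],[-0.09,0.17,0.15,0,0,0,32],[-0.09,0.17,0.5,0,0,0,32],[-0.09,0.17,0.85,0,0,0,32],[-0.09,0.17,1,0,0,0,32],[-0.09,0.17,1,0,0,0,32],[-0.09,0.17,1,0,0,0,32]]}}

```text
time: 14.65
tool_pos: [0.409, -0.3429, 0.075]
ee_rot: [-3.139, 0.0, 0.545]
wrist_force: [1.1, -0.6, 0.5]
width: 0.0319
finger_force: 0.0
```

Run:
```python
from h import *
p=np.load('pw.npy'); o=robot.get_obs();print(o['tool_pos'],o['wrist_force'],o['width'])
R=Ro.from_euler('xyz',o['ee_rot'])
yt=R.apply([0,1,0])
for th in [.87,.7,.55,.4,.25,.1,0]:
    s=M(p,[[-.058*np.cos(th),-.082-.058*np.sin(th),.065]])[0]-yt*.009
    print(th,np.round(R.inv().apply(s-o['tool_pos'])/.1,3))
```

```text
[ 0.40901234 -0.34290681  0.07502701] [ 1.0999895  -0.60700653  0.49452627] 0.0319255300869509
0.87 [-0.007 -0.095  0.1  ]
0.7 [-0.038 -0.188  0.1  ]
0.55 [-0.052 -0.274  0.101]
0.4 [-0.053 -0.361  0.101]
0.25 [-0.04  -0.447  0.101]
0.1 [-0.016 -0.53   0.101]
0 [ 0.008 -0.583  0.101]
```

Emit:
{"op": "servo_tool", "data": {"plan": [[0,0,0.1,0,0,0,32],[0,-0.06,0.1,0,0,0,32],[-0.01,-0.12,0.1,0,0,0,32],[-0.03,-0.18,0.1,0,0,0,32],[-0.05,-0.24,0.1,0,0,0,32],[-0.05,-0.3,0.1,0,0,0,32],[-0.05,-0.36,0.1,0,0,0,32],[-0.04,-0.42,0.1,0,0,0,32],[-0.03,-0.48,0.1,0,0,0,32],[-0.01,-0.53,0.1,0,0,0,32],[0,-0.56,0.1,0,0,0,32],[0,-0.56,0.1,0,0,0,32]]}}

```text
time: 15.65
tool_pos: [0.3804, -0.2947, 0.0655]
ee_rot: [-3.141, -0.001, 0.545]
wrist_force: [0.7, -0.9, 0.4]
width: 0.0321
finger_force: 0.4
```

Emit:
{"op": "servo_tool", "data": {"plan": [[0,-0.01,0,0,0,0,32],[0.01,-0.02,0,0,0,0,32],[0.01,-0.03,0,0,0,0,32],[0.01,-0.03,0,0,0,0,32]]}}

```text
time: 15.98
tool_pos: [0.38, -0.2928, 0.0655]
ee_rot: [3.141, -0.001, 0.545]
wrist_force: [0.9, -2.1, -1.3]
width: 0.0321
finger_force: 1.4
```

Still only friction force; a bit further until the home stop is felt.

Emit:
{"op": "servo_tool", "data": {"plan": [[0,-0.01,0,0,0,0,32],[0,-0.02,0,0,0,0,32],[0,-0.02,0,0,0,0,32],[0,-0.02,0,0,0,0,32]]}}

```text
time: 16.32
tool_pos: [0.3798, -0.2921, 0.0655]
ee_rot: [3.138, -0.001, 0.545]
wrist_force: [5.1, -5.1, -3.2]
width: 0.0321
finger_force: 3.4
```

Emit:
{"op": "servo_tool", "data": {"plan": [[0,-0.01,0,0,0,0,32],[0,-0.02,0,0,0,0,32],[0,-0.02,0,0,0,0,32],[0,-0.02,0,0,0,0,32]]}}

```text
time: 16.65
tool_pos: [0.3797, -0.2919, 0.0655]
ee_rot: [3.134, -0.002, 0.544]
wrist_force: [7.2, -9.9, -6.6]
width: 0.0319
finger_force: 5.9
```

The force rises to 10 N while the position stalls at the predicted home pose, so the lever is on its stop. I'll back off, lift, and check.

Emit:
{"op": "servo_tool", "data": {"plan": [[0,0.06,0,0,0,0,32],[0,0.14,0,0,0,0,32],[0,0.14,0,0,0,0,32],[0,0.14,-0.3,0,0,0,32],[0,0.14,-0.7,0,0,0,32],[0,0.14,-1,0,0,0,32],[0,0.14,-1,0,0,0,32]]}}

```text
time: 17.23
tool_pos: [0.3873, -0.3035, 0.1728]
ee_rot: [3.13, -0.003, 0.545]
wrist_force: [0.3, -1.7, 0.9]
width: 0.032
finger_force: 0.0
```

Emit:
{"op": "servo_tool", "data": {"plan": [[-0.2,-0.2,-0.3,0,0,0,32],[-0.2,-0.4,-0.7,0,0,0,32],[-0.2,-0.4,-0.8,0,0,0,32],[-0.2,-0.4,-0.8,0,0,0,32],[-0.2,-0.4,-0.8,0,0,0,32],[-0.2,-0.4,-0.8,0,0,0,32]]}}

```text
time: 17.73
tool_pos: [0.3465, -0.2769, 0.2433]
ee_rot: [-3.138, 0.001, 0.545]
wrist_force: [0.0, -0.2, 0.0]
width: 0.0322
finger_force: 0.0
```

Run:
```python
from rd2 import *
for i in (12,13):
    o=robot.get_obs();P,Q=o['tool_pos'],o['ee_rot'];print(P,o['time'])
    f=f'w{i}.png';snap('wrist',f);read('pics/'+f,P,Q,60)
k=K(P,Q);h.cam=lambda n:k
print('stub pred home',proj('wrist',M(p,[[-.058,-.082,.078],[-.058,-.082,.031]])),'pivot',proj('wrist',M(p,[[0,-.082,.03]])))
g=cv2.cvtColor(cv2.imread('pics/w13.png'),cv2.COLOR_BGR2GRAY)
q=proj('wrist',M(p,[[-.058,-.082,.078]]))[0].astype(int)
print(q);print(g[q[1]-18:q[1]+18:2,q[0]-22:q[0]+22:2])
for n in('top','scene'):
    robot.snapshot(n)
    for t in ['timer','ph_pen','petri_dish']: print(n,t,[np.round(d['extent']) for d in robot.find_in(t,n)][:1])
```

```text
[ 0.34649287 -0.27692089  0.24330523] 17.7333
screw gap mm 134.5974133855752
pics/w12.png raw [-0.09  1.89 60.67] 94.2 plate yaw 0.025485389944602668 reading 63.823349693632515
[ 0.346427   -0.27685815  0.2429096 ] 17.7833
pics/w13.png raw [-33.93  20.05  76.08] 66.8 plate yaw None reading None
stub pred home [[292.15469019 166.68308374]
 [287.85075127 160.09016301]] pivot [[310.40076132 117.59164303]]
[292 166]
[[100  99  99 101 100  98  99 100 103  49  60  60  60  57  81 101 101  94
   69  60  60  61]
 [ 98  99  99 100  99  99  99  99  87  49  63  60  60  56 103 100 100  81
   57  62  62  85]
 [ 99  99  99 100  98  99 102  72  47  54  57  60  56  84 100 101  94  66
   59  60  60  92]
 [ 99  99 100  99  99 102  61  57  44  37  59  55  66 102 100 100  77  60
   61  62  59  85]
 [ 99  99  99 100  99  85  55  28  10   9   9  42  88  99 100  92  60  59
   62  62  60  66]
 [ 99 100 100 100 100  68  49   6   8  11  10   9  58 101  98  76  54  59
   61  64  63  70]
 [ 99  99 100  99 100  78  45   6  10   7  14  20  19  87  91  54  52  56
   60  65  61  62]
 [ 99  99 100  99  99  92  47   5
[... 572 characters left out ...]
66  61  60  57  56  57  55
   57  56  57  52]
 [ 67  62  59  60  59  62  61  63  61  58  58  59  59  60  58  57  56  56
   56  55  56  54]
 [ 83  73  64  58  59  60  60  62  62  62  62  60  60  59  58  57  56  55
   57  57  55  54]
 [ 77  83  71  64  58  55  58  60  62  61  63  63  62  61  60  57  53  54
   55  57  58  54]
 [130  40  70  67  62  58  56  58  61  60  60  63  63  63  62  58  55  54
   55  55  57  57]]
top timer [array([303., 243.,  26.,  28.])]
top ph_pen [array([327., 172.,  18.,  70.])]
top petri_dish [array([214., 151.,  27.,  21.])]
scene timer [array([229., 288.,  44.,  43.])]
scene ph_pen [array([337., 272.,  92.,  49.])]
scene petri_dish [array([286., 188.,  19.,  18.])]
```

The stub is at its home pixel (291.5,165 against the predicted 292,167), the scale reads about 60°, the loose items have not moved, and the arm is clear.

```bash
python3 -c "
from bench import robot
print(robot.close_job())"
```

```text
the job is handed in; nothing more can be done
None
```

The polariser ring is set to 60° (readings ranged from about 59 to 60.7°), the lever is pushed back against its home stop so the ring is clamped, the loose items have not moved, and the job is handed in.

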